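# Put the print-removal mallet away in its ring

### The arm

A 6-joint arm with a two-finger parallel gripper is mounted at the origin on the work surface. World frame = base frame: x ahead of the robot, y to its left, z up, the work surface at z = 0. Lengths are in m, angles in rad, forces in N, time in s.
With the tool pointing down it reaches from about 0.425 to 1.125 m from the base axis. Payload 14.9 kg.
Tool frame: the origin (TCP) lies between the finger pads; the fingertips stand 19 mm ahead of it and the grasp point (between the pads) is the TCP; z points along the fingers, y is the line along which they close (so a half turn about z gives the same grasp; the last joint's range is limited). The gripper opens to 91 mm and grips with 3 to 60 N. Pads are 32 mm wide; open, the fingers measure 118 mm over their backs; the gripper's body (76 mm by 178 mm) begins 60 mm behind the grasp point.
Start: joints at [1.282, 0.379, 1.734, -0, 1.028, -0.033], TCP at [0.177, 0.677, 0.233] pointing down, gripper open.
Joint ranges: [-2.77, 2.77], [-0.74, 2.19], [0, 2.66], [-1.06, 4.2], [0.31, 2.87], [-3.08, 3.08]. Speed limits (rad/s): [1.89, 1.89, 2.39, 3.14, 3.14, 3.14].

### API

Orientations are given as a unit quaternion [w, x, y, z].
In Python, from plant import * gives the robot as it stands. The module is installed in compiled form; this text tells all that it offers.
- The arm moves only by the tool play_rows, never from a script. Its arguments are lists of equal length, an entry for each row: "delta_pos": the shift along the world's x, y, z in m, a list of three; "roll": the turn about the world's z in units of 10 degrees (1.0 is 10 degrees). In form: {"delta_pos": [[dx, dy, dz], ...], "roll": [roll, ...]}. A call has exactly 10 rows; each row is the pose to reach, as a shift and turn from the pose commanded when the call began; what a row does not reach only later rows make up. A row lasts 1/8 s, in which the tool goes at most 62.5 mm and 10.7 degrees, less where a joint would pass 70% of its speed; a pose out of reach is approached as far as the arm can. A call with a gripper value outside its range is refused whole. "fingers" is the gripper command: -1 is fully open, 1 is shut, values between are in proportion, set as the call begins (left out, the last holds). The fingers move at their own pace and stop on an object; the grip force is fixed at half the most. Time passes only in rows, so rows that repeat a pose let the fingers close, or fill a call up. It gives the time, the measured TCP pose, the force, the opening and the grip force at its end, in the units of the state.
- state(): the state, without advancing time (a new reading comes with each control period).
- grab_frame(name): name is "scene" or "top" or "wrist"; returns the picture (384x512x3 uint8, red, green, blue); there is no depth.
- camera_params(name): a dict with "fov_y" (degrees; the focal length in pixels is half the picture's height over the tangent of half this angle, whatever the lens; pixels are square), "cx", "cy" (the principal point, pixels), "camera_from_world" (4x4, takes a point from world to camera coordinates). Camera axes: x right, y down, z forward; pixel columns grow to the right and rows downward; lengths in m; the calibration is good to about 2 mm. A picture is of the moment at which its call begins: read the wrist's pose just before it. camera_params takes no time and is no camera call; for the wrist camera it gives the pose at the moment of the call.
- job_done(): hands the job in; it is judged then, once.
The state is a dict: "time_s": time; "qpos": joint angles; "joint_velocities": joint speeds; "tau": joint torques, N m; "ee_pos": TCP position; "tool_rot": TCP orientation; "ft_force": force on the tool from outside, world axes, zero at the start; "wrist_torque": the same for the moment, N m; "gripper_width": opening from 0.0 (shut) to 1.0 (fully open); "gripper_force": force on a finger pad.
Only numpy, scipy, OpenCV 4.12 (cv2) and the standard library are available. Lean on these libraries where they do the work, as an engineer would, in place of code of your own. Each camera call takes 0.05 s, during which the arm holds its last target. There are 200 camera calls.

### The job

Put the mallet away: lift it out of the orange tool caddy and drop it, handle first, down through the wider of the two ring stands until its head sits flat on the ring and it hangs there upright. Leave the scraper and the brush standing in the caddy.

Things in the scene. Friction and masses are not known exactly. Their poses are not given: they have to be found in the camera images.
- mallet: Loose soft-faced mallet, 0.15-0.3 kg, standing head up in a well of the caddy. Block head 28 mm thick (x), 66 long (y; 82 over its round white faces), 40 high, on a round wooden handle 20 mm thick, 110 long. Origin: centre of the head's underside, 115 mm above the bench; z up, handle below. Grip from above across the 28 mm, fingertips above the underside, as that will rest on the ring.
- scraper: Loose scraper in another well; handle like the mallet's, with a thin flat steel blade 60 mm wide (y), 36 tall. Origin: top of the handle, 115 mm above the bench; z up. Stays in the caddy: a fixed orange block 52 x 270 mm, 65 high, with three wells in a row, 25 mm square, 60 deep, 100 apart. All heads lie within 20 degrees of along the row.
- brush: Loose brush in another well of the caddy; handle like the mallet's; T shape like the mallet but slimmer: wooden head 16 x 60 mm (y), 14 high, topped by brass bristles, 30 mm tall in all. Origin: top of the handle, 115 mm above the bench; z up. Stays in the caddy.
- ring (a point): Centre of the top face of the wider ring: fixed, level, steel, inner diameter 40 mm, outer 56, 14 high, top 135 mm above the bench; z up, x towards its post, 85 mm away. Nothing of the stand is higher; its base plate is 10 mm thick. A like stand at least 120 mm away has a narrow ring, 14 mm inside, too small for the handle. The mallet may hang with its head turned any way.
Things that resemble listed ones, but are neither listed nor needed, are in the scene too. What is shaped like the mallet but pink is not meant.

How it is judged:
By the outcome, as a careful person would: the job done as asked, in the order asked, and still so for the second after the job is handed in, with the robot touching nothing.
It also fails if it takes over 42 s, if anything falls off the work surface, if the arm or the gripper's body presses on something with over 40 N, if the wrist force passes 120 N, or if a joint passes its speed limit or range.

## Working session

There is one attempt and no reset: what is moved stays moved. The work goes in short steps, Python scripts to look and compute and a tool call to move; the robot and the scene stay as the last step left them, time stands still between calls to the robot, and variables do not carry over. Pictures are saved under pics/ and viewed, at most 10 in all, crops included, and the job is handed in when it is done.

Besides the shell and the picture viewer there is one more tool, called as a command line: name --pt "numbers of a row" for each row, then --argument value for the rest. play_rows: Moves the arm, as the interface text tells. Its arguments: {"type":"object","properties":{"delta_pos":{"type":"array"},"roll":{"type":"array"},"fingers":{"type":"number"}},"required":["delta_pos","roll"]}

```bash
mkdir -p pics; cat > h.py <<'E'
from plant import *
import numpy as np, cv2
def K(p):
    f=192/np.tan(np.radians(p['fov_y'])/2); return f,p['cx'],p['cy']
def ray(p,u,v):
    f,cx,cy=K(p); T=np.array(p['camera_from_world']); R=T[:3,:3]
    return -R.T@T[:3,3], R.T@np.array([(u-cx)/f,(v-cy)/f,1.])
def plane(p,u,v,z):
    o,d=ray(p,u,v); return o+d*(z-o[2])/d[2]
def tri(obs):
    A=np.zeros((3,3));b=np.zeros(3);L=[]
    for p,u,v in obs:
        o,d=ray(p,u,v); d/=np.linalg.norm(d); M=np.eye(3)-np.outer(d,d); A+=M;b+=M@o;L.append((M,o))
    x=np.linalg.solve(A,b); return x,[round(1e3*np.linalg.norm(M@(x-o)),1) for M,o in L]
def proj(p,X):
    f,cx,cy=K(p);T=np.array(p['camera_from_world']);c=T[:3,:3]@X+T[:3,3];return f*c[0]/c[2]+cx,f*c[1]/c[2]+cy
def blobs(img,lo,hi,amin=30):
    hsv=cv2.cvtColor(img,cv2.COLOR_RGB2HSV); m=cv2.inRange(hsv,lo,hi)
    n,l,s,c=cv2.connectedComponentsWithStats(m); return [(s[i].tolist(),c[i].round(1).tolist()) for i in range(1,n) if s[i][4]>=amin],l
E
python3 - <<'E'
from h import *
s=state();print(s)
ims=[]
for n in('scene','top','wrist'):
    p=camera_params(n);im=grab_frame(n);np.save(f'pics/{n}0.npy',im);cv2.imwrite(f'pics/{n}0.png',im[...,::-1])
    o,d=ray(p,p['cx'],p['cy']);print(n,p['fov_y'],p['cx'],p['cy'],o,d)
    import pickle;pickle.dump(p,open(f'pics/{n}0.pkl','wb'))
E
```

```text
{'time_s': 0.0, 'qpos': array([ 1.28171654e+00,  3.79388309e-01,  1.73473447e+00, -5.46300199e-07,
        1.02850491e+00, -3.32966389e-02]), 'joint_velocities': array([-1.51821371e-03, -6.59178035e-04, -7.46280057e-04,  2.13360289e-05,
        1.55575971e-03,  6.38782649e-04]), 'tau': array([-3.26333575e-03, -7.63733053e+01, -4.34388185e+01,  6.50301995e-02,
        4.23758780e-02, -7.48357024e-05]), 'ee_pos': array([0.17700601, 0.67689023, 0.23232534]), 'tool_rot': array([-8.28262101e-05,  1.27543063e-01,  9.91832899e-01, -5.10847209e-04]), 'ft_force': array([ 0.10092425, -0.06273742,  0.33260511]), 'wrist_torque': array([ 0.05063115, -0.00288334, -0.03826395]), 'gripper_force': 0.0, 'gripper_width': 1.0025781715074225}
scene 45.446255162413955 258.40023626611395 189.32528160100463 [1.39050068 0.15849866 1.04318328] [-0.67326253 -0.11699955 -0.73008813]
top 57.91582750356713 253.056951725564 191.52803955498217 [0.4270769  0.02080025 0.92731297] [ 0.16700145 -0.02018349 -0.98575004]
wrist 60.55062798899326 260.10144900952116 192.34550451158617 [0.10460797 0.69571125 0.38467015] [ 0.25507538 -0.06807579 -0.96452177]
```

View pics/scene0.png

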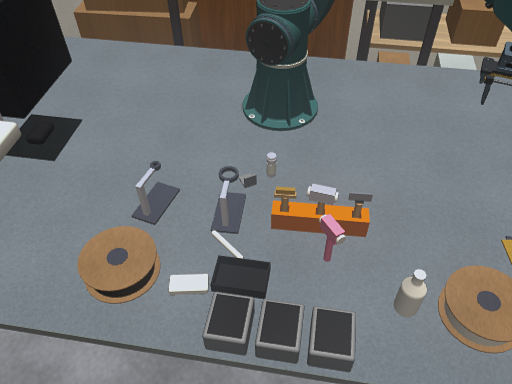

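View pics/top0.png

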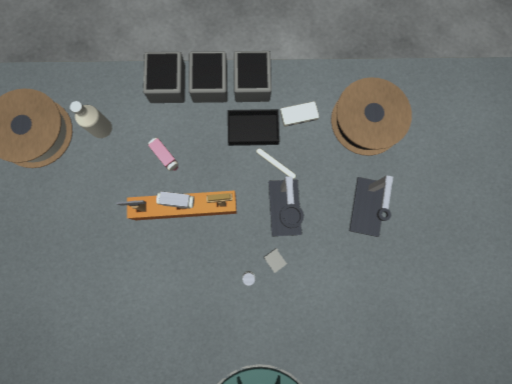

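The top view shows the orange caddy at (182,205), with three heads in it: a dark thin one at (130,204), a blue-grey block with white faces at (175,200) and a brassy one at (219,199). The pink lookalike is at (163,154), outside the caddy. The mallet is the one at (175,200), or scene (322,192), because it is a block with white faces standing in a well. The rings are at (290,215), the wider, and (384,214), the narrow one; in the scene view they are at (228,174) and (155,166). An enlarged crop comes next to confirm this.

```bash
python3 - <<'E'
from h import *
a=np.load('pics/scene0.npy');b=np.load('pics/top0.npy')
A=cv2.resize(a[155:265,130:380],None,fx=3,fy=3,interpolation=cv2.INTER_CUBIC)[:, :750]
B=cv2.resize(b[140:240,110:310],None,fx=3.0,fy=2.7,interpolation=cv2.INTER_CUBIC)
c=np.zeros((600,750,3),np.uint8);c[:330]=A;c[330:600,:600]=B
cv2.imwrite('pics/crop1.png',c[...,::-1])
E
```

```text
(no output)
```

View pics/crop1.png

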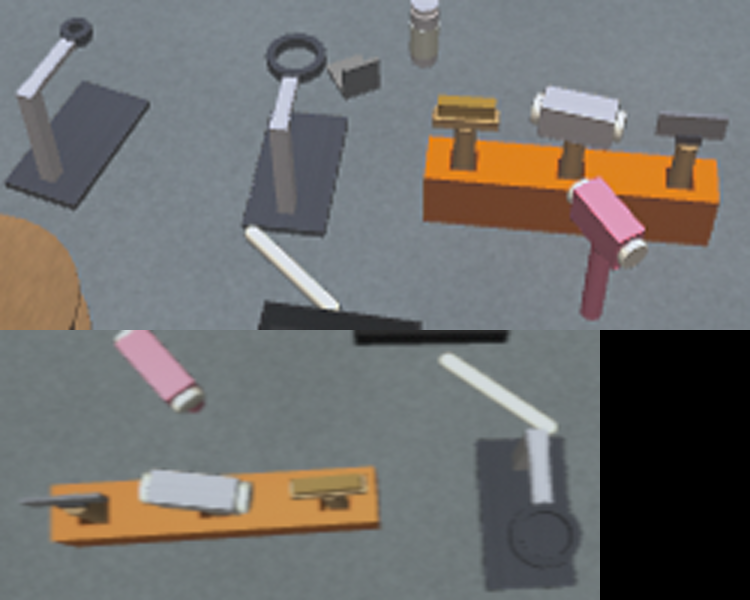

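The crop confirms the mallet: the grey block with two white round faces standing in the middle well, next to the slim brassy brush and the thin blade. The wide ring is at top (291,215.6) and scene (228.7,174).

```bash
python3 - <<'E'
from h import *
import pickle
P={n:pickle.load(open(f'pics/{n}0.pkl','rb')) for n in('scene','top')}
sc=lambda x,y:(P['scene'],130+x/3,155+y/3)
tp=lambda x,y:(P['top'],110+x/3,140+(y-330)/2.7)
for n,a,b in [('faceR(-y)',(537,107),(245,495)),('faceL(+y)',(622,121),(147,488)),('ring',(296,57),(543,534)),('nar',None,None),('brush',(467,103),(329,486)),('scraper top mid',(691,118),(65,501))]:
    if a: x,e=tri([sc(*a),tp(*b)]); print(n,x.round(4),e)
print('narrow',tri([(P['scene'],155.3,165.5),(P['top'],383.5,214.5)]))
# caddy top corners in top
for c in [(52,485),(375,468),(380,525),(55,543)]: print(plane(*tp(*c),.065).round(3))
for c in [(428,138),(718,160),(712,205),(426,182)]: print('s',plane(*sc(*c),.065).round(3))
E
```

```text
faceR(-y) [0.5407 0.1472 0.1392] [np.float64(1.7), np.float64(1.7)]
faceL(+y) [0.5478 0.2222 0.1408] [np.float64(2.6), np.float64(2.6)]
ring [ 0.5041 -0.0809  0.1309] [np.float64(0.9), np.float64(0.9)]
brush [0.5469 0.0839 0.1404] [np.float64(2.5), np.float64(2.5)]
scraper top mid [0.5375 0.2824 0.1439] [np.float64(2.2), np.float64(2.2)]
narrow (array([ 0.50248952, -0.29642323,  0.13000113]), [np.float64(0.5), np.float64(0.5)])
[0.564 0.318 0.065]
[0.575 0.049 0.065]
[0.522 0.045 0.065]
[0.51  0.313 0.065]
s [0.527 0.049 0.065]
s [0.511 0.321 0.065]
s [0.567 0.316 0.065]
s [0.581 0.055 0.065]
```

play_rows --pt "0.04 -0.05 0.02" --pt "0.08 -0.1 0.05" --pt "0.12 -0.15 0.07" --pt "0.16 -0.21 0.07" --pt "0.2 -0.26 0.07" --pt "0.24 -0.32 0.07" --pt "0.28 -0.37 0.07" --pt "0.32 -0.43 0.07" --pt "0.367 -0.492 0.07" --pt "0.367 -0.492 0.07" --roll '[-0.9,-1.8,-2.7,-3.6,-4.5,-5.4,-6.3,-7.2,-8,-8]' --fingers -1

```text
time_s: 1.4
ee_pos: [0.5444, 0.1841, 0.303]
tool_rot: [-0.0, 0.736, 0.677, 0.0]
ft_force: [0.8, -0.2, 0.1]
gripper_width: 1.003
gripper_force: 0.0
```

```bash
python3 - <<'E'
from h import *
import pickle
p=camera_params('wrist');im=grab_frame('wrist');np.save('pics/w1.npy',im);pickle.dump(p,open('pics/w1.pkl','wb'))
cv2.imwrite('pics/w1.png',im[...,::-1])
for X in [(.544,.185,.115),(.5407,.1472,.135),(.5478,.2222,.135),(.544,.185,.155)]: print(np.round(proj(p,np.array(X))))
P={n:pickle.load(open(f'pics/{n}0.pkl','rb')) for n in('scene','top')}
print('pink',tri([(P['scene'],332,227),(P['top'],163,154)]))
E
```

```text
[260. 174.]
[260. 214.]
[261. 141.]
[260. 183.]
pink (array([0.65388715, 0.21541621, 0.13687778]), [np.float64(1.6), np.float64(1.6)])
```

View pics/w1.png

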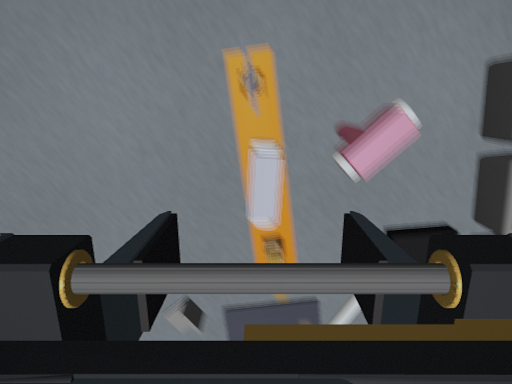

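Wrist view: the mallet's top face is at about (265,183), with its white faces at (267,147) and (263,220). The pink lookalike is at (380,140), clear of the fingers. The image is slightly motion-blurred, so I'll measure again now that the arm is still.

```bash
python3 - <<'E'
from h import *
import pickle
p=camera_params('wrist');im=grab_frame('wrist');np.save('pics/w2.npy',im);pickle.dump(p,open('pics/w2.pkl','wb'))
print(state()['ee_pos'],state()['tool_rot'])
hsv=cv2.cvtColor(im,cv2.COLOR_RGB2HSV)
print(hsv[183,265],hsv[147,267],hsv[183,300],hsv[100,200])
m=((hsv[...,2]>135)&(hsv[...,1]<70)).astype(np.uint8);m[:, :200]=0;m[:,320:]=0;m[235:]=0
n,l,s,c=cv2.connectedComponentsWithStats(m)
i=1+np.argmax(s[1:,4]);print(s[i],c[i])
q=cv2.findContours((l==i).astype(np.uint8),0,2)[0][0]
r=cv2.minAreaRect(q);print(r)
for v in range(135,230,8):
    x=np.where(l[v]==i)[0];
    if len(x):print(v,x.min(),x.max())
B=[plane(p,u,v,.155) for u,v in cv2.boxPoints(r)];print(np.round(B,4),plane(p,*r[0],.155),plane(p,*r[0],.145))
E
```

```text
[0.54600223 0.18203254 0.3028584 ] [ 3.59706339e-04  7.36692788e-01  6.76227481e-01 -2.58406243e-05]
[114  21 194] [116  20 194] [102  25 132] [103  29 125]
[ 240  133   33   85 2417] [255.98634671 175.11005379]
((256.06097412109375, 175.18887329101562), (30.339292526245117, 83.81636047363281), 2.6630008220672607)
135 244 272
143 243 255
151 242 272
159 242 272
167 242 271
175 242 271
183 241 270
191 241 270
199 240 269
207 240 269
215 244 265
[[0.5243 0.1492 0.155 ]
 [0.5359 0.2285 0.155 ]
 [0.5631 0.2249 0.155 ]
 [0.5534 0.1453 0.155 ]] [0.54436859 0.18836247 0.155     ] [0.54406409 0.18617599 0.145     ]
```

play_rows --pt "0 0.003 -0.02" --pt "0 0.003 -0.04" --pt "0 0.003 -0.06" --pt "0 0.003 -0.08" --pt "0 0.003 -0.1" --pt "0 0.003 -0.1" --pt "0 0.003 -0.1" --pt "0 0.003 -0.1" --pt "0 0.003 -0.1" --pt "0 0.003 -0.1" --roll '[-0.1,-0.2,-0.3,-0.3,-0.3,-0.3,-0.3,-0.3,-0.3,-0.3]'

```text
time_s: 2.75
ee_pos: [0.5437, 0.189, 0.2032]
tool_rot: [0.0, 0.753, 0.658, 0.0]
ft_force: [-0.7, 0.7, 0.3]
gripper_width: 1.0
gripper_force: 0.0
```

```bash
python3 - <<'E'
from h import *
import pickle
print(state()['ee_pos'],state()['tool_rot'])
p=camera_params('wrist');im=grab_frame('wrist')
hsv=cv2.cvtColor(im,cv2.COLOR_RGB2HSV)
m=((hsv[...,2]>135)&(hsv[...,1]<70)).astype(np.uint8);m[:, :190]=0;m[:,330:]=0
n,l,s,c=cv2.connectedComponentsWithStats(m)
i=1+np.argmax(s[1:,4]);print(s[i],c[i])
r=cv2.minAreaRect(cv2.findContours((l==i).astype(np.uint8),0,2)[0][0]);print(r)
for v in range(80,290,20):
    x=np.where(l[v]==i)[0]
    if len(x):print(v,x.min(),x.max(),plane(p,(x.min()+x.max())/2,v,.155).round(4))
cv2.imwrite('pics/w3.png',im[...,::-1])
E
```

```text
[0.54369879 0.18898767 0.20323059] [9.09330261e-05 7.52763501e-01 6.58291011e-01 2.19966328e-04]
[ 241  178   44   85 3644] [262.62980241 219.58699232]
((262.5, 219.99996948242188), (42.99999237060547, 83.99998474121094), -0.0)
180 241 284 [0.5485 0.216  0.155 ]
200 241 284 [0.5468 0.203  0.155 ]
220 242 284 [0.5453 0.1896 0.155 ]
240 242 283 [0.5431 0.1757 0.155 ]
260 242 283 [0.5412 0.1614 0.155 ]
```

View pics/w3.png

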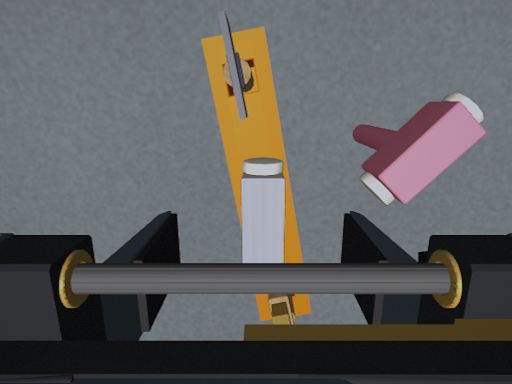

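The view shows the head's top face at columns 241–284, with its far edge at row 178. It is square to the fingers and centred to within 1 mm. I'll descend and grip.

play_rows --pt "0.001 -0.003 -0.01" --pt "0.001 -0.003 -0.022" --pt "0.001 -0.003 -0.034" --pt "0.001 -0.003 -0.046" --pt "0.001 -0.003 -0.056" --pt "0.001 -0.003 -0.061" --pt "0.001 -0.003 -0.061" --pt "0.001 -0.003 -0.061" --pt "0.001 -0.003 -0.061" --pt "0.001 -0.003 -0.061" --roll '[0,0,0,0,0,0,0,0,0,0]'

```text
time_s: 4.05
ee_pos: [0.5447, 0.186, 0.1422]
tool_rot: [0.0, 0.753, 0.658, 0.0]
ft_force: [-0.2, 0.2, -0.1]
gripper_width: 0.997
gripper_force: 0.0
```

play_rows --pt "0 0 0" --pt "0 0 0" --pt "0 0 0" --pt "0 0 0" --pt "0 0 0" --pt "0 0 0" --pt "0 0 0" --pt "0 0 0" --pt "0 0 0" --pt "0 0 0" --roll '[0,0,0,0,0,0,0,0,0,0]' --fingers 1

```text
time_s: 5.3
ee_pos: [0.5446, 0.186, 0.142]
tool_rot: [-0.0, 0.753, 0.658, 0.0]
ft_force: [-1.5, 0.2, -0.6]
gripper_width: 0.305
gripper_force: 30.0
```

Gripped: the opening is 0.305 × 91 = 28 mm, which matches the head. Lifting straight up.

play_rows --pt "0 0 0.01" --pt "0 0 0.03" --pt "0 0 0.055" --pt "0 0 0.08" --pt "0 0 0.105" --pt "0 0 0.13" --pt "0 0 0.155" --pt "0 0 0.18" --pt "0 0 0.195" --pt "0 0 0.195" --roll '[0,0,0,0,0,0,0,0,0,0]'

```text
time_s: 6.55
ee_pos: [0.5449, 0.1861, 0.3384]
tool_rot: [0.0, 0.753, 0.658, 0.001]
ft_force: [-0.3, 0.6, -3.2]
gripper_width: 0.305
gripper_force: 30.0
```

play_rows --pt "-0.003 -0.02 0" --pt "-0.009 -0.06 0" --pt "-0.015 -0.1 0" --pt "-0.022 -0.14 0" --pt "-0.028 -0.18 0" --pt "-0.034 -0.22 0" --pt "-0.039 -0.25 0" --pt "-0.041 -0.267 0" --pt "-0.041 -0.267 0" --pt "-0.041 -0.267 0" --roll '[0,0,0,0,0,0,0,0,0,0]'

```text
time_s: 7.8
ee_pos: [0.5035, -0.0805, 0.3367]
tool_rot: [-0.0, 0.753, 0.658, -0.0]
ft_force: [0.3, -0.1, -2.4]
gripper_width: 0.308
gripper_force: 30.0
```

```bash
python3 - <<'E'
from h import *
import pickle
for n in('scene','top','wrist'):
    im=grab_frame(n);p=camera_params(n);np.save(f'pics/{n}4.npy',im);pickle.dump(p,open(f'pics/{n}4.pkl','wb'))
s=state();print(s['ee_pos'],s['ft_force'])
a=np.load('pics/scene4.npy');b=np.load('pics/top4.npy');w=np.load('pics/wrist4.npy')
c=np.zeros((600,800,3),np.uint8)
c[:600,:400]=cv2.resize(a[60:210,180:280],(400,600),interpolation=cv2.INTER_CUBIC)
c[:300,400:]=cv2.resize(b[140:240,230:363],(400,300),interpolation=cv2.INTER_CUBIC)
c[300:,400:]=cv2.resize(w,(400,300))
cv2.imwrite('pics/c4.png',c[...,::-1])
E
```

```text
[ 0.50366453 -0.08031098  0.33683348] [ 0.37496532 -0.73344181 -3.00472177]
```

View pics/c4.png

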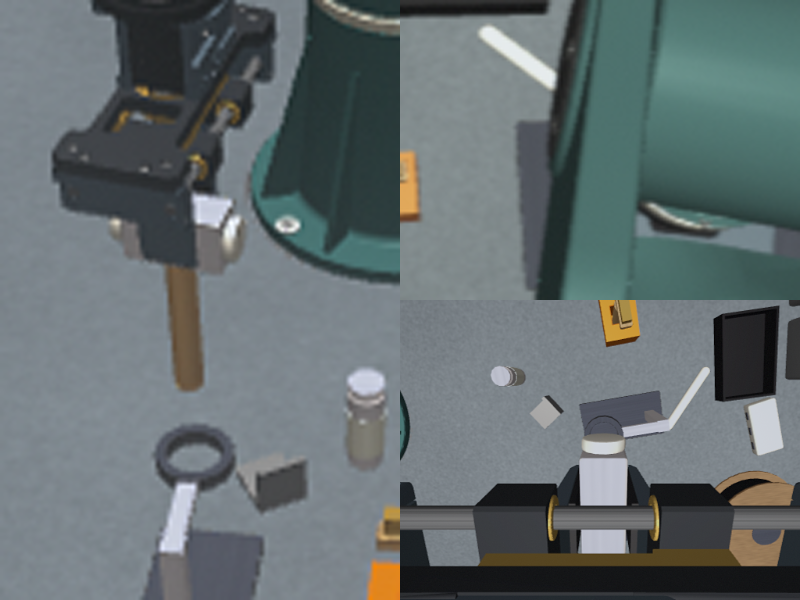

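The scene view shows the handle hanging near vertical, with its bottom at crop (189,382), which is full-frame (227.2,155.5). The ring is at crop (196,455), which is (229,174). Next I'll compare these against projections.

```bash
python3 - <<'E'
from h import *
import pickle
p=pickle.load(open('pics/scene4.pkl','rb'));t=pickle.load(open('pics/top0.pkl','rb'))
im=np.load('pics/scene4.npy');hsv=cv2.cvtColor(im,cv2.COLOR_RGB2HSV)
T=np.array([.5037,-.0803,.3368])
for dz in(-.137,-.09,-.04): print('expect handle',np.round(proj(p,T+[0,0,dz]),1))
mw=((hsv[...,0]<25)&(hsv[...,1]>60)).astype(np.uint8)
for v in range(128,160,3):
    x=[u for u in range(212,240) if mw[v,u]]
    if x: print(v,x[0],x[-1],(x[0]+x[-1])/2)
# ring hole in scene: dark ring mask
def ringfit(im,u0,v0,h,zt,p,thr):
    sub=im[v0-h:v0+h,u0-h:u0+h].astype(np.uint8);g=cv2.cvtColor(cv2.resize(sub,None,fx=4,fy=4,interpolation=cv2.INTER_CUBIC),cv2.COLOR_RGB2GRAY)
    m=(g<thr).astype(np.uint8);cs,hi=cv2.findContours(m,cv2.RETR_CCOMP,cv2.CHAIN_APPROX_NONE)
    for c,hh in zip(cs,hi[0]):
        if len(c)>50:
            (x,y),ax,an=cv2.fitEllipse(c);u=u0-h+(x+.5)/4-.5;v=v0-h+(y+.5)/4-.5
            print('hole' if hh[3]>=0 else 'outer',round(u,2),round(v,2),np.round(np.array(ax)/4,1),plane(p,u,v,zt).round(4))
ringfit(im,229,174,14,.135,p,70)
ringfit(np.load('pics/scene0.npy'),229,174,14,.135,p,70)
b=np.load('pics/top0.npy')
for thr in(48,54,60):ringfit(b,291,215,16,.135,t,thr)
for X in [(.504,-.081,.135),(.504,-.081,.121)]:print(proj(p,np.array(X)),proj(t,np.array(X)))
E
```

```text
expect handle [227.2 155.9]
expect handle [226.2 142.7]
expect handle [225.1 127.9]
128 222 228 225.0
131 222 228 225.0
134 222 228 225.0
137 222 229 225.5
140 223 229 226.0
143 223 229 226.0
146 223 229 226.0
149 223 229 226.0
152 224 230 227.0
155 224 230 227.0
outer 233.62 178.85 [ 2.7 10.1] [ 0.5246 -0.0615  0.135 ]
outer 221.24 177.98 [2.6 6.5] [ 0.5267 -0.0961  0.135 ]
outer 228.31 172.46 [ 9.1 13. ] [ 0.5023 -0.0813  0.135 ]
outer 233.63 178.85 [ 2.8 10.5] [ 0.5246 -0.0614  0.135 ]
outer 221.33 177.95 [2.9 6.6] [ 0.5265 -0.0959  0.135 ]
outer 228.31 172.36 [ 9.  13.1] [ 0.5019 -0.0813  0.135 ]Traceback (most recent call last):
  File "<stdin>", line 22, in <module>
  File "<stdin>", line 15, in ringfit
TypeError: 'NoneType' object is not subscriptable
```

play_rows --pt "0 0 -0.01" --pt "0 0 -0.02" --pt "0 0 -0.03" --pt "0 0 -0.04" --pt "0 0 -0.05" --pt "0 0 -0.056" --pt "0 0 -0.056" --pt "0 0 -0.056" --pt "0 0 -0.056" --pt "0 0 -0.056" --roll '[0,0,0,0,0,0,0,0,0,0]'

```text
time_s: 9.2
ee_pos: [0.5037, -0.0811, 0.2812]
tool_rot: [0.0, 0.753, 0.658, 0.0]
ft_force: [0.7, -0.5, -2.7]
gripper_width: 0.305
gripper_force: 30.0
```

```bash
python3 - <<'E'
from h import *
a=grab_frame('scene');w=grab_frame('wrist');p=camera_params('scene')
s=state();print(s['ee_pos'],s['ft_force'])
T=s['ee_pos'];print('bottom',proj(p,T-[0,0,.137]),'ring',proj(p,np.array([.504,-.081,.135])))
k=np.radians(np.arange(0,360,5))
o=np.array([proj(p,np.array([.504+.028*np.cos(i),-.081+.028*np.sin(i),.135])) for i in k])
print('outer extents',o.min(0),o.max(0))
A=cv2.resize(a[130:200,195:265],(600,600),interpolation=cv2.INTER_CUBIC)
for q in o: cv2.circle(A,tuple(int(z) for z in ((q-[195,130]+.5)*600/70)),1,(255,0,0),-1)
cv2.imwrite('pics/c5.png',A[...,::-1])
E
```

```text
[ 0.50362181 -0.08104688  0.28107331] [-0.47076773 -0.61884585 -2.53708046]
bottom (np.float64(228.1030374925851), np.float64(170.49576417228076)) ring (np.float64(228.2690498709892), np.float64(172.89484099209162))
outer extents [218.2953734  165.96546049] [238.23644495 180.03321694]
```

View pics/c5.png

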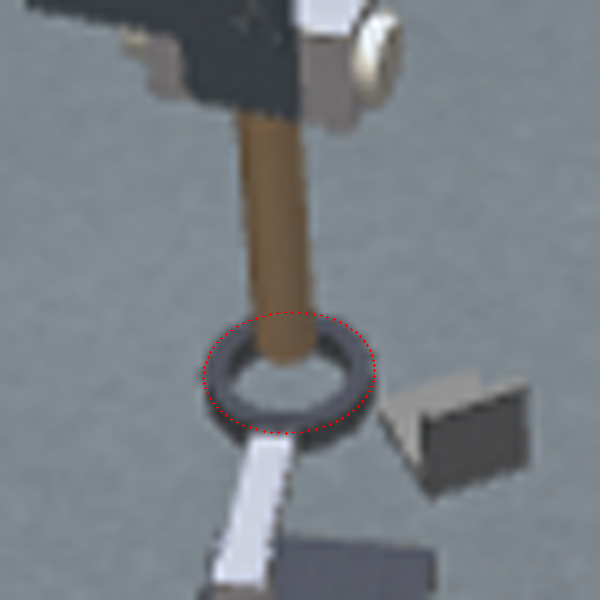

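The overlaid circle matches the ring's rim, and the handle bottom, at crop (287,350), is centred in it. Lowering.

play_rows --pt "0 0 -0.01" --pt "0 0 -0.02" --pt "0 0 -0.03" --pt "0 0 -0.045" --pt "0 0 -0.06" --pt "0 0 -0.075" --pt "0 0 -0.09" --pt "0 0 -0.1" --pt "0 0 -0.108" --pt "0 0 -0.112" --roll '[0,0,0,0,0,0,0,0,0,0]'

```text
time_s: 10.55
ee_pos: [0.5036, -0.081, 0.1686]
tool_rot: [-0.0, 0.753, 0.658, -0.0]
ft_force: [0.8, 0.7, -2.6]
gripper_width: 0.306
gripper_force: 30.0
```

Free entry, with no contact force. Lowering the last 6 mm in small steps.

play_rows --pt "0 0 -0.001" --pt "0 0 -0.002" --pt "0 0 -0.003" --pt "0 0 -0.004" --pt "0 0 -0.005" --pt "0 0 -0.006" --pt "0 0 -0.006" --pt "0 0 -0.006" --pt "0 0 -0.006" --pt "0 0 -0.006" --roll '[0,0,0,0,0,0,0,0,0,0]'

```text
time_s: 11.8
ee_pos: [0.5036, -0.081, 0.1629]
tool_rot: [0.0, 0.753, 0.658, 0.0]
ft_force: [-0.2, -0.3, -3.0]
gripper_width: 0.309
gripper_force: 30.0
```

play_rows --pt "0 0 -0.0005" --pt "0 0 -0.001" --pt "0 0 -0.001" --pt "0 0 -0.0015" --pt "0 0 -0.0015" --pt "0 0 -0.0015" --pt "0 0 -0.0015" --pt "0 0 -0.0015" --pt "0 0 -0.0015" --pt "0 0 -0.0015" --roll '[0,0,0,0,0,0,0,0,0,0]'

```text
time_s: 13.05
ee_pos: [0.5036, -0.081, 0.1619]
tool_rot: [-0.0, 0.753, 0.658, -0.0]
ft_force: [-4.1, -0.0, 8.1]
gripper_width: 0.305
gripper_force: 30.0
```

Contact at about 11 N, so the head is on the ring. Opening.

play_rows --pt "0 0 0" --pt "0 0 0" --pt "0 0 0" --pt "0 0 0" --pt "0 0 0" --pt "0 0 0" --pt "0 0 0" --pt "0 0 0" --pt "0 0 0" --pt "0 0 0" --roll '[0,0,0,0,0,0,0,0,0,0]' --fingers -1

```text
time_s: 14.3
ee_pos: [0.5036, -0.081, 0.1615]
tool_rot: [0.0, 0.753, 0.658, 0.0]
ft_force: [0.3, 0.2, 0.1]
gripper_width: 1.0
gripper_force: 0.0
```

play_rows --pt "0 0 0.005" --pt "0 0 0.015" --pt "0 0 0.03" --pt "0 0 0.05" --pt "0 0 0.07" --pt "0 0 0.1" --pt "-0.01 0.04 0.13" --pt "-0.01 0.09 0.15" --pt "-0.01 0.13 0.15" --pt "-0.01 0.17 0.15" --roll '[0,0,0,0,0,0,0,0,0,0]'

```text
time_s: 15.55
ee_pos: [0.4935, 0.0904, 0.3131]
tool_rot: [0.001, 0.753, 0.658, 0.001]
ft_force: [1.6, -0.1, -0.7]
gripper_width: 0.996
gripper_force: 0.0
```

```bash
python3 - <<'E'
from h import *
s=state();print(s['time_s'],s['ee_pos'],s['ft_force'],s['gripper_width'])
a=grab_frame('scene')
cv2.imwrite('pics/c6.png',cv2.resize(a[110:260,180:380],(800,600),interpolation=cv2.INTER_CUBIC)[...,::-1])
E
```

```text
15.55 [0.4935006  0.09038164 0.31305124] [ 1.64554801 -0.06978247 -0.68600658] 0.9958641956098929
```

View pics/c6.png

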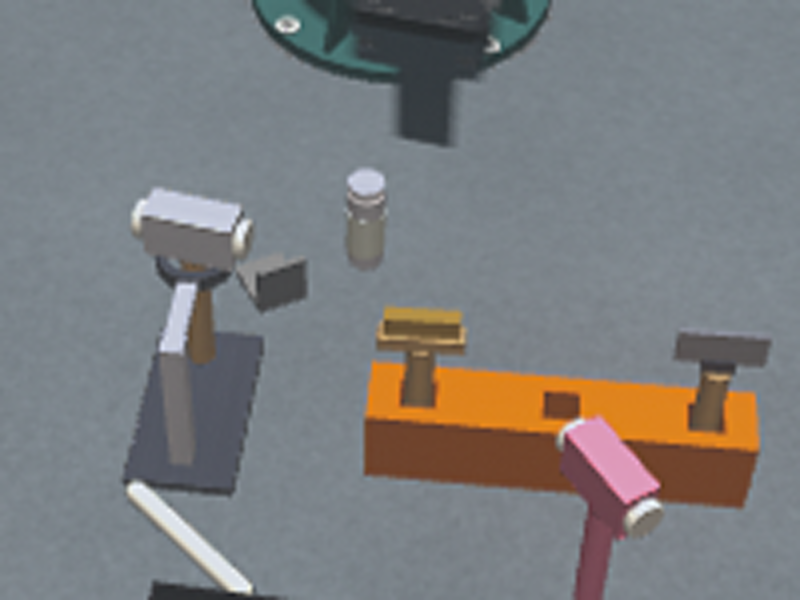

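The mallet's head, at crop (192,228), sits on the wide ring with the handle hanging down through it. The middle well is empty, and the brush at (420,350) and scraper at (715,380) are still in the caddy. The gripper is clear, so I'm handing in.

```bash
python3 -c "
from plant import *
print(job_done())"
```

```text
the job is handed in; nothing more can be done
None
```

The mallet hangs upright by its head in the wider ring, the scraper and brush are still in the caddy, and the job was handed in at about 16 s with the gripper clear; no verdict was returned.

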